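# Roll the shielding strip home on the control unit

### The arm

A 6-joint arm with a two-finger parallel gripper is mounted at the origin on the work surface. World frame = base frame: x ahead of the robot, y to its left, z up, the work surface at z = 0. Lengths are in mm, angles in rad, forces in N, time in s.
With the tool pointing down it reaches from about 275 to 750 mm from the base axis. Payload 10.2 kg.
Tool frame: the origin (TCP) lies at the very end of the fingers, on their centre line; the grasp point (between the pads) lies ctrl.grip_depth behind it (ctrl.grip_depth is the distance from the TCP to the grasp point, in mm); z points along the fingers, y is the direction in which the jaws open and shut (so a half turn about z gives the same grasp; the last joint's range is limited). The gripper opens to 85 mm and grips with 20 to 120 N. Pads are 22 mm wide; open, the fingers measure 114 mm over their backs; the gripper's body (76 mm by 85 mm) begins 54 mm behind the grasp point. The pads swing forward as they close: fully open they stand 13 mm farther back than shut.
Start: joints at [1.037, 0.313, 1.498, -0, 1.331, -0.223], TCP at [160.569, 499.849, 231.294] pointing down, gripper open.
Joint ranges: [-2.94, 2.94], [-0.97, 2.17], [0.19, 2.56], [-1.23, 4.37], [0.02, 3.11], [-2.88, 2.88]. Speed limits (rad/s): [2.39, 2.39, 3.01, 3.14, 3.14, 3.14].

### API

Orientations are given as a unit quaternion [w, x, y, z].
In Python, from rig import telemetry, eyes, ctrl, nets gives the robot as it stands. The module is installed in compiled form; this text tells all that it offers.
- The arm moves only by the tool drive_tool, never from a script. Its argument "series" is text: rows parted by semicolons, each of 7 numbers parted by spaces: the shift along the tool's x, y, z normalised to -1 to 1, where 1 is 0.12 m, then the turn, a rotation vector about the tool's x, y, z normalised to -1 to 1, where 1 is 0.5 rad, then the opening, from 0 (shut) to 1 (fully open). In form: tx ty tz wx wy wz hand; .... A call has 1 to 20 rows; each row is the pose to reach, as a shift and turn from the pose measured when the call began, along the tool's axes at that moment; what a row does not reach only later rows make up. A row lasts 1/10 s, in which the tool goes at most 50 mm and 8.59 degrees, less where a joint would pass 70% of its speed; a pose out of reach is approached as far as the arm can. A call with a number of a shift or a turn outside -1 to 1 is refused whole. A call with a gripper value outside its range is refused whole. The fingers move at their own pace and stop on an object; "newtons" is the grip in N (left out, the last holds). Time passes only in rows, so rows that repeat a pose let the fingers close. It gives the time, the measured TCP pose, the force and the opening at its end, in the units of the state.
- telemetry.sense(): the state, without advancing time (a new reading comes with each control period).
- eyes.capture(name): name is "scene" or "top" or "wrist"; returns a dict with "frame" (384x512x3 uint8, red, green, blue), "fx", "fy", "cx", "cy" (pixels), "view" (4x4, takes a point from world to camera coordinates). Camera axes: x right, y up, looking along -z (the intrinsics and any distortion apply to the point x, -y, -z); pixel columns grow to the right and rows downward; lengths in mm; the calibration is good to about 2 mm. A picture is of the moment at which its call begins. There is no depth.
- ctrl.finish_job(): hands the job in, once; it reports no verdict.
Trained networks look in a picture, given as the dict that the camera call returned (one of the last four; its "shot" number tells which), for a name from the list of things; names that differ only in an ending like _2 or _b are one class to them, and where a whole thing is asked for, a point or a joint stands for the part that bears it (a point fixed in the world has none). Each returns a list of dicts, best first, with "confidence" (0 to 1); they miss things now and then, are a little off and sometimes report something else, mostly with a low value. They report only what shows in the picture. A call takes as long as a camera call. They do not tell look-alikes from the thing itself.
- nets.spot_in(name, picture): "rect" ([left, top, right, bottom] in pixels, round what is visible of it).
The state is a dict: "time_s": time; "joints": joint angles; "dq": joint speeds; "tau": joint torques, N m; "eef_pos": TCP position; "ee_rot": TCP orientation; "force": force on the tool from outside, world axes, zero at the start; "wrist_torque": the same for the moment, N m; "grip_width": opening from 0.0 (shut) to 1.0 (fully open).
Only numpy, scipy, OpenCV 4.12 (cv2) and the standard library are available. Lean on these libraries where they do the work, as an engineer would, in place of code of your own. Each camera call takes 0.05 s, during which the arm holds its last target. There are 200 camera calls.

### The job

The orange-copper shielding strip on the beige control unit stands proud: take the red-handled hand roller from its stand and roll the strip down in one pass, starting at the blue-capped end and not lifting the roller off until you have reached the other end, so that every link is fully seated. Press firmly but never harder than 25 N, and touch the unit with nothing but the roller. Then put the roller back upright in its stand and leave everything else where it is.

Things in the scene. Friction and masses are not known exactly. Their poses are not given: they have to be found in the camera images.
- unit: beige control unit, 220 x 300 x 55 mm, fixed to the desk. Origin on the desk under the middle of the strip; y points along the strip to its BLUE-capped end, x across it over the flat top (x -0.03 to 0.19), z up. Along x = 0 a raised aluminium rail, 34 wide, 276 long, carries the orange-copper strip: eight links in a row, 20 wide (x), 29 long (y), from y = 0.12 to -0.12.
- rail_top (a point): nominal middle of the rail's top, unit frame (0, 0, 0.072). The rail is on rubber mounts and yields straight down 1 mm per 5.5 N. Unmeasured, it may really sit up to 8 mm higher or lower and slope up to 0.035 rad along y, so feel for it (no point shows this). Nominal tops: seated links 75 mm above the desk, raised links up to 79 mm.
- strip_start (a point): nominal middle of the top of link 1 when seated, unit frame (0, 0.105, 0.075), ignoring the rail's unmeasured height and slope. Link 1 is next to the blue cap, which is 16 mm long (y 0.121 to 0.137) and level with seated links.
- strip_end (a point): the same for link 8, unit frame (0, -0.105, 0.075), next to the dark cap (level with seated links, y -0.121 to -0.137)
- roller: hand roller, 0.24 to 0.39 kg, in its stand. Origin at the lowest point of the wheel, z up along the handle. Rubber wheel 40 mm diameter, 30 wide, axle along x (20 mm up), so it rolls along y. Steel plate 74 (x) x 70 (y) mm from 52 to 58 mm up; above it an upright square red handle, 24 x 24 mm, from 58 to 114 mm up. Gripping fingers may rest on the plate.
- stand: fixed blue stand, 86 (x) x 82 (y) x 60 mm high, origin at the centre of its underside. Its open pocket, 54 (x) x 50 (y) mm, takes the wheel and fork (43 x 40 mm); the roller's plate then rests on the rim, with the roller's origin 8 mm above the desk on the stand's centre and the axle along the stand's x (either way round).
- tray: fixed grey tray of spare links, 100 x 110 x 28 mm; it and the stand are on opposite sides of the unit, either way round. Bystander.
- spare1: spare link, 20 x 29 x 10 mm, lying in the tray. Bystander.
- spare2: spare link like spare1. Bystander.
- dish: steel dish, 64 mm across, 18 high, standing on the flat top of the unit. Bystander.
- mug: white mug, 80 mm across, 92 high. Bystander.
- screwdriver: orange screwdriver, 190 mm long, lying along y on the unit's flat top, near its far edge. Bystander.
- mouse: black computer mouse, 105 x 60 x 32 mm. Bystander.
- link1 (a joint): how far link 1 of the strip has been pressed into the rail, m: 0 standing fully proud, 0.004 fully seated on its stop. Goes down only under more than about 9 N on that link and stays where it is left. Link 1 is next to the blue cap.
- link2 (a joint): how far link 2 of the strip has been pressed into the rail, m: 0 standing fully proud, 0.004 fully seated on its stop. Goes down only under more than about 9 N on that link and stays where it is left.
- link3 (a joint): how far link 3 of the strip has been pressed into the rail, m: 0 standing fully proud, 0.004 fully seated on its stop. Goes down only under more than about 9 N on that link and stays where it is left.
- link4 (a joint): how far link 4 of the strip has been pressed into the rail, m: 0 standing fully proud, 0.004 fully seated on its stop. Goes down only under more than about 9 N on that link and stays where it is left.
- link5 (a joint): how far link 5 of the strip has been pressed into the rail, m: 0 standing fully proud, 0.004 fully seated on its stop. Goes down only under more than about 9 N on that link and stays where it is left.
- link6 (a joint): how far link 6 of the strip has been pressed into the rail, m: 0 standing fully proud, 0.004 fully seated on its stop. Goes down only under more than about 9 N on that link and stays where it is left.
- link7 (a joint): how far link 7 of the strip has been pressed into the rail, m: 0 standing fully proud, 0.004 fully seated on its stop. Goes down only under more than about 9 N on that link and stays where it is left.
- link8 (a joint): how far link 8 of the strip has been pressed into the rail, m: 0 standing fully proud, 0.004 fully seated on its stop. Goes down only under more than about 9 N on that link and stays where it is left. Link 8 is next to the dark cap.
Things that resemble listed ones, but are neither listed nor needed, are in the scene too. What is shaped like the roller but turquoise is not meant. Of the things shaped like the stand, the blue one is meant.

How it is judged (in metres and radians):
On the way, in this order (a step that is already met when the one before it is completed fails the run):
1. the roller is lifted out of its stand (z of roller in the frame of stand above 0.075 m), for 0.1 s.
2. link 1, at the blue cap, is seated while the roller presses on the strip (value of joint link1 above 0.0032 m and contact force between roller and unit above 3 N), for 0.1 s.
3. all eight links are seated with the roller on the strip (value of joint each of link1, link2, link3, link4, link5, link6, link7, link8 above 0.0032 m and z of roller in the frame of unit below 0.12 m), for 0.1 s.
At the end, for the whole second after the job is handed in: all eight links are pressed in by more than 3.2 mm of their 4 mm; the roller stands at rest in its stand, upright within 0.08 rad, its origin within 12 mm of the stand's centre in plan and less than 12 mm above the desk (plate on the rim) (value of joint each of link1, link2, link3, link4, link5, link6, link7, link8 above 0.0032 m and horizontal distance between roller and stand below 0.012 m and z of roller in the frame of stand below 0.012 m and angle between roller's own z axis and vertical below 0.08 rad and linear speed of roller below 0.02 m/s); the robot touches nothing.
It fails at once if the roller presses on the unit with more than 25 N (contact force between roller and unit above 25 N).
It fails at once if the fingers or the arm touch the unit or its strip (over 2 N) (contact force between any of the fingers, the arm and unit above 2 N).
It fails at once if the strip is not rolled from the blue-capped end (a later link is seated while an earlier link two or more places before it is not, so a bulge is trapped) ((value of joint link3 above 0.0032 m and not (value of joint link1 above 0.0032 m)) or (value of joint link4 above 0.0032 m and not (value of joint link1 above 0.0032 m)) or (value of joint link4 above 0.0032 m and not (value of joint link2 above 0.0032 m)) or (value of joint link5 above 0.0032 m and not (value of joint link1 above 0.0032 m)) or (value of joint link5 above 0.0032 m and not (value of joint link2 above 0.0032 m)) or (value of joint link5 above 0.0032 m and not (value of joint link3 above 0.0032 m)) or (value of joint link6 above 0.0032 m and not (value of joint link1 above 0.0032 m)) or (value of joint link6 above 0.0032 m and not (value of joint link2 above 0.0032 m)) or (value of joint link6 above 0.0032 m and not (value of joint link3 above 0.0032 m)) or (value of joint link6 above 0.0032 m and not (value of joint link4 above 0.0032 m)) or (value of joint link7 above 0.0032 m and not (value of joint link1 above 0.0032 m)) or (value of joint link7 above 0.0032 m and not (value of joint link2 above 0.0032 m)) or (value of joint link7 above 0.0032 m and not (value of joint link3 above 0.0032 m)) or (value of joint link7 above 0.0032 m and not (value of joint link4 above 0.0032 m)) or (value of joint link7 above 0.0032 m and not (value of joint link5 above 0.0032 m)) or (value of joint link8 above 0.0032 m and not (value of joint link1 above 0.0032 m)) or (value of joint link8 above 0.0032 m and not (value of joint link2 above 0.0032 m)) or (value of joint link8 above 0.0032 m and not (value of joint link3 above 0.0032 m)) or (value of joint link8 above 0.0032 m and not (value of joint link4 above 0.0032 m)) or (value of joint link8 above 0.0032 m and not (value of joint link5 above 0.0032 m)) or (value of joint link8 above 0.0032 m and not (value of joint link6 above 0.0032 m))).
It fails at once if the roller is lifted off (over 120 mm above the desk) between the seating of link 1 and of link 8 (value of joint link1 above 0.0032 m and not (value of joint link8 above 0.0032 m) and z of roller in the frame of unit above 0.12 m).
It fails at once if a bystander is moved by more than 20 mm (distance of any of tray, spare1, spare2, dish, mug, screwdriver, mouse from where it was at the start of the episode above 0.02 m).
It also fails if it takes over 72 s, if anything falls off the work surface, if the arm or the gripper's body presses on something with over 40 N, if the wrist force passes 120 N, or if a joint passes its speed limit or range.

## Working session

There is one attempt and no reset: what is moved stays moved. The work goes in short steps, Python scripts to look and compute and a tool call to move; the robot and the scene stay as the last step left them, time stands still between calls to the robot, and variables do not carry over. Pictures are saved under pics/ and viewed, about 8 in all and at most 12, crops included, and the job is handed in when it is done.

Besides the shell and the picture viewer there is one more tool, called after "Emit:" as a command line: name --argument value ..., lists and objects as JSON in quotes. drive_tool: Moves the arm, as the interface text tells. Scaled input: -1 to 1 covers 0.12 m each way for a shift and 0.5 rad each way for a turn. Its arguments: {"type":"object","properties":{"series":{"type":"string"},"newtons":{"type":"number"}},"required":["series"]}

```bash
mkdir -p pics; python3 - <<'E'
from rig import telemetry, eyes, ctrl, nets
import cv2, numpy as np
print(telemetry.sense(), ctrl.grip_depth)
for n in ["scene","top"]:
    p=eyes.capture(n); cv2.imwrite(f"pics/{n}0.png",p["frame"][:,:,::-1])
    print(n,[k for k in p], p["fx"],p["fy"],p["cx"],p["cy"]); print(np.array(p["view"]).round(3).tolist())
    if n in("top","scene"):
        for t in ["unit","roller","stand","tray","dish","mug","screwdriver","mouse"]:
            print(t,[(np.round(d["rect"]).tolist(),round(d["confidence"],2)) for d in nets.spot_in(t,p)][:4])
E
```

```text
{'time_s': 0.0, 'joints': array([ 1.03660812e+00,  3.13433007e-01,  1.49842151e+00,  7.87814566e-06,
        1.33106960e+00, -2.23383747e-01]), 'dq': array([ 1.39593391e-04, -5.29789943e-04, -2.97380637e-04, -1.04816912e-03,
       -1.20709255e-04,  9.83516529e-05]), 'tau': array([ 6.14934779e-04, -4.12254238e+01, -2.59744138e+01, -6.83744679e-05,
        3.99888901e-03, -3.37290686e-06]), 'eef_pos': array([160.41932402, 499.60867426, 230.74965625]), 'ee_rot': array([-2.49737936e-04,  1.54778387e-01,  9.87948990e-01, -6.17127450e-04]), 'force': array([0.62991181, 0.74839813, 0.144855  ]), 'wrist_torque': array([ 0.01024633,  0.03939041, -0.02250095]), 'grip_width': 1.0002374072914098} 18.700000000000003
scene ['frame', 'fx', 'fy', 'cx', 'cy', 'view', 'shot'] 347.53540784357637 347.53540784357637 250.13991143369933 187.36517559726687
[[0.49, 0.872, -0.001, -276.492], [-0.588, 0.331, 0.738, 265.555], [0.644, -0.361, 0.675, -1349.188], [0.0, 0.0, 0.0, 1.0]]
unit [([191.0, 160.0, 329.0, 273.0], 0.72)]
roller [([317.0, 129.0, 348.0, 152.0], 0.69), ([276.0, 114.0, 303.0, 148.0], 0.6)]
stan
[... 558 characters left out ...]
0, 0.021, -12.674], [0.997, -0.004, 0.081, -567.484], [-0.081, 0.022, 0.996, -1163.765], [0.0, 0.0, 0.0, 1.0]]
unit [([186.0, 130.0, 298.0, 230.0], 0.75)]
roller [([141.0, 253.0, 167.0, 284.0], 0.85), ([119.0, 204.0, 144.0, 232.0], 0.64), ([242.0, 146.0, 274.0, 159.0], 0.38)]
stand [([127.0, 198.0, 155.0, 238.0], 0.86), ([110.0, 107.0, 151.0, 151.0], 0.76)]
tray [([328.0, 211.0, 365.0, 243.0], 0.72), ([186.0, 134.0, 297.0, 231.0], 0.43), ([279.0, 190.0, 287.0, 198.0], 0.22)]
dish [([198.0, 172.0, 214.0, 192.0], 0.56)]
mug [([330.0, 155.0, 364.0, 192.0], 0.82)]
screwdriver [([219.0, 146.0, 276.0, 169.0], 0.74), ([184.0, 134.0, 295.0, 229.0], 0.57)]
mouse [([129.0, 166.0, 162.0, 185.0], 0.73)]
```

```bash
python3 - <<'E'
import cv2
a=cv2.imread("pics/scene0.png")[90:300,80:440]; b=cv2.imread("pics/top0.png")[90:300,90:380]
a=cv2.resize(a,None,fx=2.2,fy=2.2,interpolation=3); b=cv2.resize(b,None,fx=2.7,fy=2.7,interpolation=3)
cv2.imwrite("pics/a.png",a); cv2.imwrite("pics/b.png",b)
E
```

```text
(no output)
```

View pics/a.png

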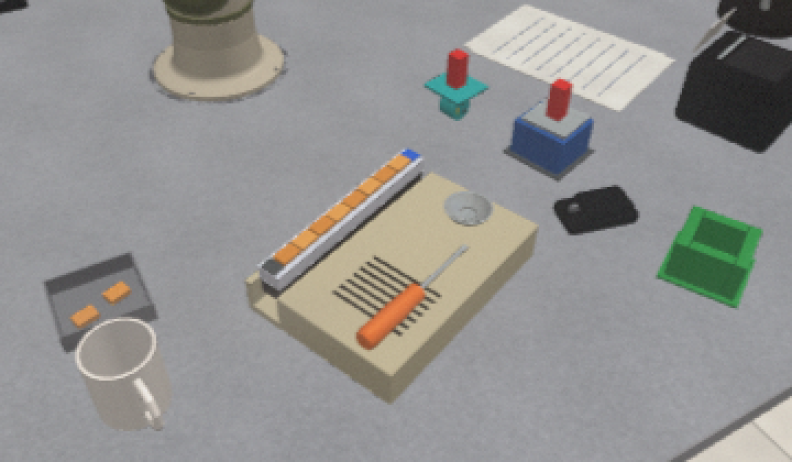

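View pics/b.png

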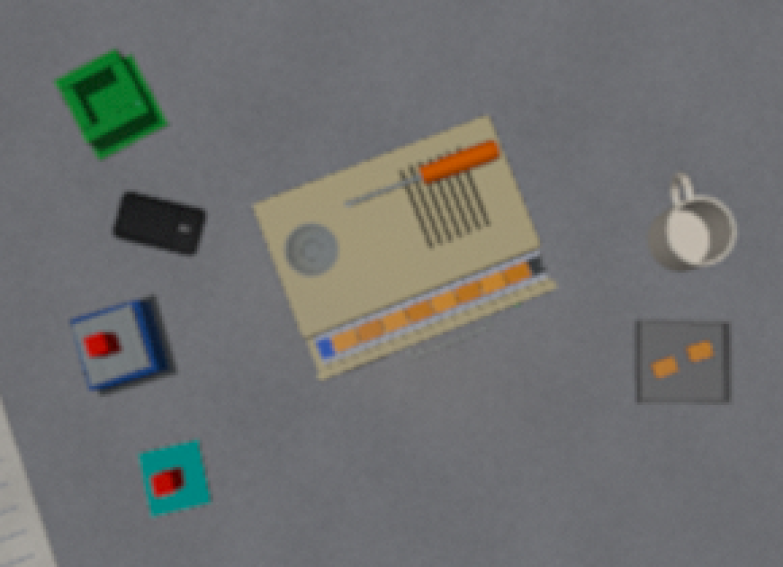

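The scene view shows the red-handled roller in the blue stand (crop ~555,100 / 550,140). The turquoise look-alike is at ~457,85 and the green decoy stand at ~712,255. In the top view the target is at crop ~105,345 (full ~129,218), the turquoise roller at ~170,480 and the green stand at ~112,105. The strip runs from the blue cap (325,347) to the dark cap (538,264). I choose the grey-plated roller in the blue stand.

```bash
cat > h.py <<'E'
from rig import telemetry, eyes, ctrl, nets
import cv2, numpy as np
from scipy.spatial.transform import Rotation as R
def ray(p,uv):
    V=np.array(p["view"]); d=np.array([(uv[0]-p["cx"])/p["fx"],-(uv[1]-p["cy"])/p["fy"],-1.]); 
    return -V[:3,:3].T@V[:3,3], V[:3,:3].T@d
def onz(p,uv,z):
    o,d=ray(p,uv); return o+d*(z-o[2])/d[2]
def proj(p,X):
    V=np.array(p["view"]); c=V[:3,:3]@np.array(X)+V[:3,3]
    return np.array([p["cx"]-p["fx"]*c[0]/c[2], p["cy"]+p["fy"]*c[1]/c[2]])
def blobs(p,lo,hi,roi=None,mn=15):
    h=cv2.cvtColor(p["frame"],cv2.COLOR_RGB2HSV); m=cv2.inRange(h,np.array(lo),np.array(hi))
    if roi: k=np.zeros_like(m);k[roi[1]:roi[3],roi[0]:roi[2]]=255;m&=k
    cs,_=cv2.findContours(m,cv2.RETR_EXTERNAL,cv2.CHAIN_APPROX_NONE)
    return sorted([c for c in cs if len(c)>=mn],key=lambda c:-cv2.contourArea(c))
def st():
    s=telemetry.sense(); w=s["ee_rot"]; M=R.from_quat([w[1],w[2],w[3],w[0]]).as_matrix(); return s,s["eef_pos"],M
E
python3 - <<'E'
from h import *
P=eyes.capture("top"); S=eyes.capture("scene")
cv2.imwrite("pics/c.png",cv2.resize(np.hstack([P["frame"][190:245,110:300],])[:,:,::-1],None,fx=4,fy=4,interpolation=3))
for p,r in ((P,[110,190,160,245]),(S,[300,115,355,175])):
    for n,lo,hi in (("blue",(105,100,40),(125,255,255)),("red",(170,120,60),(180,255,255)),("red0",(0,160,60),(6,255,255))):
        for c in blobs(p,lo,hi,r)[:2]:
            mr=cv2.minAreaRect(c); print(n,np.round(mr[0],1),np.round(mr[1],1),round(mr[2],1),cv2.boundingRect(c))
for c in blobs(P,(105,100,40),(125,255,255),[190,190,310,240],6)[:2]: print("cap",cv2.minAreaRect(c), onz(P,cv2.minAreaRect(c)[0],75))
for c in blobs(S,(105,100,40),(125,255,255),[220,140,290,180],4)[:2]: print("capS",cv2.minAreaRect(c), onz(S,cv2.minAreaRect(c)[0],75))
for n,uv,p in(("dark",(289.5,187.8),P),("darkS",(80+273/2.2,90+269/2.2),S)): print(n,onz(p,uv,75))
# unit corners (top face z 55) from crop
for n,uv in (("far blue",(254,205)),("far dark",(490,115)),):
    print(n,onz(P,(uv[0]/2.7+90,uv[1]/2.7+90),55))
print("handle",onz(P,(90+98/2.7,90+346/2.7),122),onz(S,(80+561/2.2,90+86/2.2),122))
print("stand rim corners",[onz(P,(90+u/2.7,90+v/2.7),66).round() for u,v in((71,320),(140,302),(155,372),(87,390))])
E
```

```text
blue [141.  221.1] [22.2 37.1] 25.8 (123, 201, 29, 33)
blue [125.9 205.6] [ 0.9 19. ] 71.6 (117, 203, 19, 7)
red0 [127. 217.] [ 7.6 10.8] 71.6 (121, 214, 13, 8)
blue [329.9 155.7] [35.7 24.5] 1.8 (312, 143, 37, 26)
red0 [334.5 128. ] [4. 7.] 90.0 (331, 126, 8, 5)
cap ((210.00003051757812, 218.50003051757812), (6.260990142822266, 4.0249223709106445), 63.43495178222656) [476.30145262 103.14307211  75.        ]
capS ((266.3000183105469, 159.90000915527344), (6.7082037925720215, 3.130495071411133), 26.56505012512207) [468.17657485 109.43487134  75.        ]
dark [ 570.13001666 -143.43885736   75.        ]
darkS [ 574.63311835 -139.19005143   75.        ]
far blue [642.60702563 187.04006852  55.        ]
far dark [749.56300316 -90.96761784  55.        ]
handle [478.5043285  344.36890083 122.        ] [491.19022741 342.12784375 122.        ]
stand rim corners [array([509., 393.,  66.]), array([529., 315.,  66.]), array([449., 296.,  66.]), array([429., 373.,  66.])]
```

View pics/c.png

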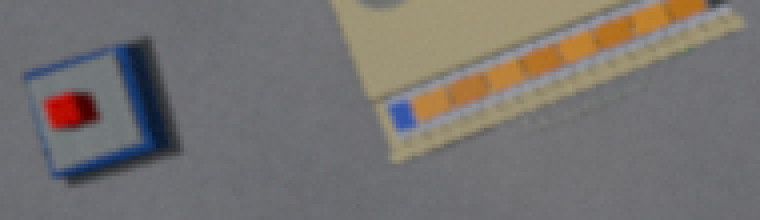

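The crop confirms it: red handle and grey plate in the blue stand (full image ~127,217), blue cap at full ~210,218. I'll move above the stand and look with the wrist camera.

Emit:
drive_tool --series "-0.99 -0.14 0 0 0 0 1;-0.99 -0.14 0 0 0 0 1;-0.99 -0.14 0 0 0 0 1" --newtons 60

```text
time_s: 1.3
eef_pos: [271.3, 446.0, 231.2]
ee_rot: [0.0, 0.156, 0.988, -0.0]
force: [-1.4, 1.3, -0.4]
grip_width: 1.0
```

Emit:
drive_tool --series "-0.99 -0.14 0 0 0 0 1;-0.99 -0.14 0 0 0 0 1;-0.99 -0.14 0 0 0 0 1"

```text
time_s: 1.6
eef_pos: [382.2, 391.4, 231.2]
ee_rot: [0.001, 0.157, 0.988, -0.0]
force: [-0.8, -0.1, -0.9]
grip_width: 1.002
```

Emit:
drive_tool --series "-0.99 -0.14 0 0 0 -1 1;-0.99 -0.14 0 0 0 -1 1;-0.99 -0.14 0 0 0 -1 1;-0.99 -0.14 0 0 0 -1 1;-0.99 -0.14 0 0 0 -1 1"

```text
time_s: 2.1
eef_pos: [490.3, 338.1, 231.0]
ee_rot: [0.0, -0.091, 0.996, -0.0]
force: [-0.2, -0.2, -0.2]
grip_width: 1.0
```

```bash
python3 - <<'E'
from h import *
p=eyes.capture("wrist"); s,x,M=st()
print(x,M.round(3).tolist(),s["joints"].round(2),s["time_s"],s["force"])
V=np.array(p["view"]); C=-V[:3,:3].T@V[:3,3]; print("cam in tool",M.T@(C-x), "look tool",M.T@(-V[2,:3]), p["fx"],p["cx"],p["cy"])
print([proj(p,X).round() for X in((484,343,122),(479,344,60),(476,103,75))])
cv2.imwrite("pics/w1.png",p["frame"][:,:,::-1])
E
```

```text
[489.83218908 338.52260441 231.19137361] [[-0.983, -0.181, 0.001], [-0.181, 0.983, -0.001], [-0.001, -0.001, -1.0]] [ 0.41  0.47  1.27 -0.    1.4  -1.34] 2.15 [-0.23007378 -1.15290306 -0.46109622]
cam in tool [  67.53846225    0.55259221 -143.49098205] look tool [-2.70456641e-01  6.42095295e-04  9.62731942e-01] 264.47352506280464 250.67906151901192 189.2556169552264
[array([256., 181.]), array([256., 165.]), array([ 42., 125.])]
```

View pics/w1.png

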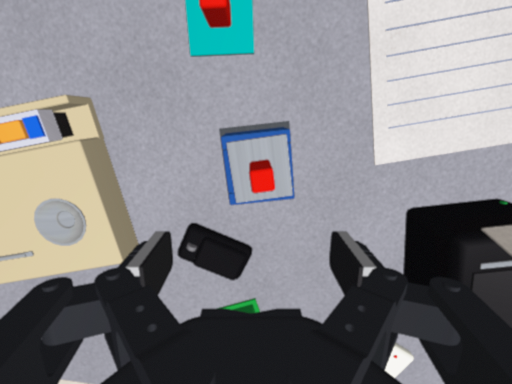

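Wrist view: the target roller's handle is at ~(262,176), its plate ~(258,168), the turquoise look-alike at (215,10), the blue cap at (35,127). Now measuring from this picture.

```bash
python3 - <<'E'
from h import *
p=eyes.capture("wrist")
f=p["frame"].astype(int); r=(f[:,:,0]>120)&(f[:,:,1]<70); 
sub=f[155:200,245:280]
h=cv2.cvtColor(p["frame"],cv2.COLOR_RGB2HSV)
for lo in (90,215):
    m=(f[:,:,0]>lo)&(f[:,:,1]<80)&(f[:,:,2]<80); k=np.zeros_like(m);k[150:200,240:285]=1;m&=k
    c=max(cv2.findContours(m.astype(np.uint8),0,1)[0],key=cv2.contourArea); mr=cv2.minAreaRect(c); print(lo,mr,m.sum(),onz(p,mr[0],122))
# plate: gray inside blue
roi=[210,115,305,212]
c=blobs(p,(105,110,40),(125,255,255),roi)[0]; print("blue outer",cv2.boxPoints(cv2.minAreaRect(c)).round(1).tolist())
m=cv2.inRange(h,np.array((105,110,40)),np.array((125,255,255)))
sub=m[115:212,210:305]; cs,hh=cv2.findContours(sub,cv2.RETR_CCOMP,1); 
inn=max([c for c,q in zip(cs,hh[0]) if q[3]>=0],key=cv2.contourArea)+[210,115]
mr=cv2.minAreaRect(inn); B=cv2.boxPoints(mr); W=[onz(p,b,66) for b in B]; print("plate",mr,np.round(W).tolist(),np.mean(W,0))
for i in range(4): e=W[(i+1)%4]-W[i]; print(np.linalg.norm(e).round(1),np.degrees(np.arctan2(e[1],e[0])).round(1))
c=blobs(p,(105,110,40),(125,255,255),[0,100,70,150],8)[0]; print("cap",onz(p,cv2.minAreaRect(c)[0],75),cv2.minAreaRect(c))
cv2.imwrite("pics/w2.png",cv2.resize(p["frame"][115:215,205:310,::-1],None,fx=6,fy=6,interpolation=3))
E
```

```text
90 ((260.52996826171875, 176.20997619628906), (30.547012329101562, 22.76883888244629), 81.8698959350586) 673 [477.9361162  347.30793729 122.        ]
215 ((261.7599792480469, 180.8199920654297), (20.7889404296875, 21.637468338012695), 81.8698959350586) 447 [482.28012823 349.38960639 122.        ]
blue outer [[219.89999389648438, 133.60000610351562], [288.29998779296875, 126.5], [295.70001220703125, 197.8000030517578], [227.3000030517578, 204.89999389648438]]Traceback (most recent call last):
  File "<stdin>", line 14, in <module>
ValueError: max() iterable argument is empty
```

```bash
python3 - <<'E'
from h import *
p=eyes.capture("wrist")
f=p["frame"].astype(int)
m=(f[:,:,0]>215)&(f[:,:,1]<80)&(f[:,:,2]<80); m[:150]=0;m[200:]=0;m[:,:240]=0;m[:,285:]=0
c=max(cv2.findContours(m.astype(np.uint8),0,1)[0],key=cv2.contourArea)
def show(n,B,z):
    W=[onz(p,b,z) for b in B]; print(n,np.mean(W,0).round(1))
    for i in range(4): e=W[(i+1)%4]-W[i]; print("  ",np.linalg.norm(e).round(1),np.degrees(np.arctan2(e[1],e[0])).round(1))
show("handle",cv2.boxPoints(cv2.minAreaRect(c)),122)
# plate = grey, low saturation bright region near
h=cv2.cvtColor(p["frame"],cv2.COLOR_RGB2HSV); print(h[150,240],h[190,240],h[150,205],h[126,260])
m=((h[:,:,1]<50)).astype(np.uint8); bl=cv2.inRange(h,np.array((100,90,30)),np.array((130,255,255)))
m[bl>0]=0; roi=np.zeros_like(m); roi[125:206,220:297]=1
lab=cv2.connectedComponents(m*roi,connectivity=4)[1]; g=(lab==lab[150,240]).astype(np.uint8)
c=cv2.convexHull(max(cv2.findContours(g,0,1)[0],key=cv2.contourArea)); print(cv2.boundingRect(c)); show("plate",cv2.boxPoints(cv2.minAreaRect(c)),66)
c=blobs(p,(105,110,40),(125,255,255),[0,100,70,150],8)[0]; print("cap",onz(p,cv2.minAreaRect(c)[0],75),cv2.minAreaRect(c))
cv2.imwrite("pics/w2.png",cv2.resize(p["frame"][115:215,205:310,::-1],None,fx=5,fy=5,interpolation=3))
E
```

```text
handle [482.3 349.5 122. ]
   21.1 108.8
   20.9 19.6
   21.5 -71.0
   21.0 -161.6
[108  19 179] [108  17 182] [117  16 175] [107  20  91]
(226, 135, 65, 68)
plate [482.6 349.1  66. ]
   68.8 108.5
   73.5 20.7
   73.3 -71.0
   74.1 -162.8
cap [479.54814982  92.8664447   75.        ] ((32.63793182373047, 127.3448257446289), (23.76900291442871, 15.412714004516602), 68.19859313964844)
```

View pics/w2.png

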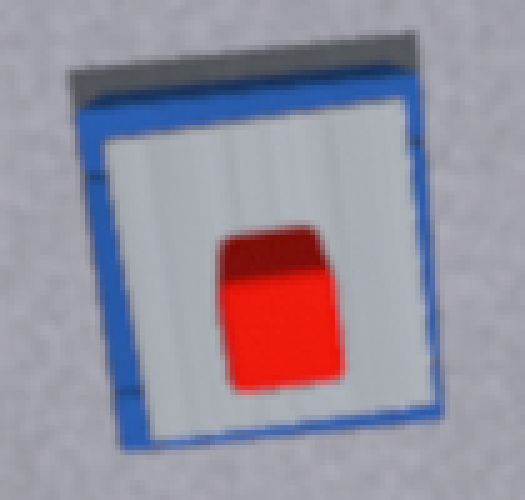

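Emit:
drive_tool --series "0.044 0.1 0.3 0 0 -0.25 1;0.044 0.1 0.6 0 0 -0.25 1;0.044 0.1 0.9 0 0 -0.25 1;0.044 0.1 0.9 0 0 -0.25 1"

```text
time_s: 2.65
eef_pos: [479.5, 349.2, 119.3]
ee_rot: [-0.004, -0.154, 0.988, -0.002]
force: [0.4, 0.7, 0.4]
grip_width: 0.998
```

Emit:
drive_tool --series "0 0 0.25 0 0 0 1;0 0 0.44 0 0 0 1;0 0 0.44 0 0 0 1;0 0 0.44 0 0 0 0;0 0 0.44 0 0 0 0;0 0 0.44 0 0 0 0;0 0 0.44 0 0 0 0;0 0 0.44 0 0 0 0;0 0 0.44 0 0 0 0;0 0 0.44 0 0 0 0;0 0 0.44 0 0 0 0" --newtons 80

```text
time_s: 3.75
eef_pos: [479.7, 349.0, 67.7]
ee_rot: [-0.003, -0.154, 0.988, -0.001]
force: [-0.5, -2.4, 6.1]
grip_width: 0.27
```

```bash
python3 - <<'E'
from h import *
s,x,M=st();print(x,M.round(4).tolist(),s["force"],s["wrist_torque"],s["grip_width"],s["joints"].round(2),s["time_s"])
E
```

```text
[479.72679535 349.01114077  67.66746758] [[-0.9529, -0.3034, -0.005], [-0.3034, 0.9529, -0.0037], [0.0059, -0.002, -1.0]] [-0.49229442 -2.36233961  6.12378961] [-0.13889376  0.17007991 -0.00282491] 0.27023158335201614 [ 0.43  0.63  1.46 -0.    1.05 -1.45] 3.75
```

Emit:
drive_tool --series "0 0 -0.2 0 0 0 0;0 0 -0.4 0 0 0 0;0 0 -0.7 0 0 0 0;0 0 -1 0 0 0 0;0 0 -1 0 0 0 0;0 0 -1 0 0 0 0"

```text
time_s: 4.35
eef_pos: [480.1, 349.4, 187.5]
ee_rot: [-0.003, -0.153, 0.988, -0.001]
force: [-0.5, -0.3, -3.7]
grip_width: 0.272
```

```bash
python3 - <<'E'
from h import *
s,x,M=st();print(x,s["force"],s["wrist_torque"],s["grip_width"],s["time_s"])
S=eyes.capture("scene"); p=eyes.capture("wrist")
u=proj(S,x-[0,0,50]).astype(int); print(u)
a=S["frame"][max(u[1]-60,0):u[1]+60,u[0]-60:u[0]+60]
a=cv2.resize(a,None,fx=3.2,fy=3.2,interpolation=3); b=p["frame"]
H=a.shape[0]; cv2.imwrite("pics/l1.png",np.hstack([a,b[:H,100:500]])[:,:,::-1] if H==384 else a[:,:,::-1]); print(a.shape)
E
```

```text
[480.11096392 349.364826   187.45778945] [-0.51615555 -0.34196563 -3.6608368 ] [-0.00018774  0.05126848  0.00796647] 0.27176866320147613 4.35
[335 122]
(384, 384, 3)
```

View pics/l1.png

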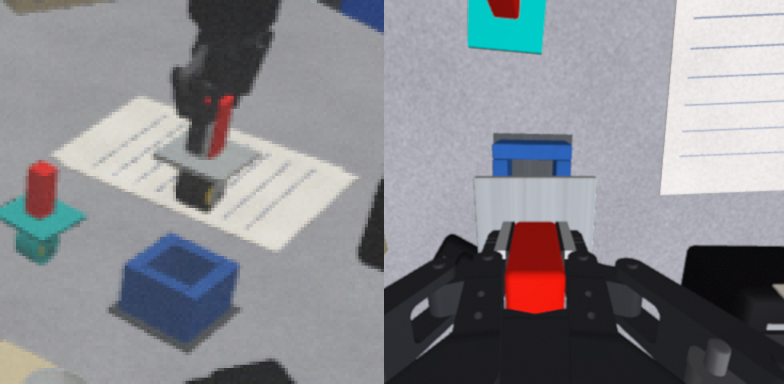

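The scene crop shows the roller lifted clear of the blue stand. Its gold hub is at (207,190) on the +x-facing side, so the axle lies along tool x and the wheel rolls along the jaw direction, which nearly matches the strip already. Next I'll carry it over the unit, with the strip on the clear side of the wrist view.

Emit:
drive_tool --series "-0.017 -0.4 0 0 0 -0.11 0;-0.017 -0.83 0 0 0 -0.11 0;-0.017 -0.83 0 0 0 -0.11 0"

```text
time_s: 4.75
eef_pos: [512.9, 250.2, 184.5]
ee_rot: [-0.006, -0.178, 0.984, -0.003]
force: [-0.9, -1.0, -3.0]
grip_width: 0.27
```

Emit:
drive_tool --series "-0.017 -0.4 0 0 0 0 0;-0.017 -0.83 0 0 0 0 0;-0.017 -0.83 0 0 0 0 0"

```text
time_s: 5.05
eef_pos: [550.7, 153.3, 183.2]
ee_rot: [-0.007, -0.176, 0.984, -0.003]
force: [-0.8, 1.2, -3.2]
grip_width: 0.271
```

Emit:
drive_tool --series "-0.017 -0.4 0 0 0 0 0;-0.017 -0.83 0 0 0 0 0;-0.017 -0.83 0 0 0 0 0;-0.017 -0.83 0 0 0 0 0"

```text
time_s: 5.45
eef_pos: [586.8, 60.1, 182.2]
ee_rot: [-0.008, -0.175, 0.985, -0.003]
force: [-0.5, 0.3, -2.6]
grip_width: 0.269
```

```bash
python3 - <<'E'
from h import *
s,x,M=st();print(x,M.round(4).tolist(),s["force"],s["time_s"])
p=eyes.capture("wrist"); cv2.imwrite("pics/u1.png",p["frame"][:,:,::-1])
cs=blobs(p,(105,110,40),(125,255,255),None,12)
for c in cs[:4]: mr=cv2.minAreaRect(c); print("blue",np.round(mr[0],1),np.round(mr[1],1),onz(p,mr[0],75).round(1))
for c in blobs(p,(8,120,90),(22,255,255),None,12)[:9]: mr=cv2.minAreaRect(c); print("cu",np.round(mr[0],1),np.round(mr[1],1),onz(p,mr[0],77).round(1))
E
```

```text
[586.84574769  60.05343984 182.1589292 ] [[-0.9387, -0.3444, -0.0152], [-0.3443, 0.9388, -0.0079], [0.017, -0.0022, -0.9999]] [-0.46708783  0.2713648  -2.63113334] 5.45
blue [484.  180.5] [83. 54.] [500.5 271.7  75. ]
blue [340.   91.5] [20. 27.] [474.5 105.2  75. ]
cu [155.2  95.5] [ 23.6 204.2] [534.9 -49.   77. ]
cu [115.  242.4] [24.8 96.4] [688.5 -50.9  77. ]
cu [295.   92.5] [23.9 68.4] [489.5  67.4  77. ]
```

View pics/u1.png

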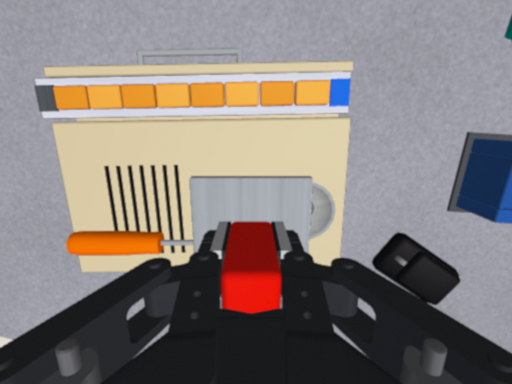

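The wrist view shows the whole strip: blue cap at (340,91), dark cap at ~(46,98), eight copper links between them. The plate and handle are aligned with it.

```bash
python3 - <<'E'
from h import *
p=eyes.capture("wrist"); s,x,M=st()
B=onz(p,(340,91.5),75); D=onz(p,(46.5,97.5),75); 
L=[onz(p,(u,v),77) for u,v in((312.5,92.5),(277,93),(242,93.5),(207,94),(173,95),(139,96),(105,96.5),(72,97))]
print(B.round(1),D.round(1),np.linalg.norm(B-D))
e=B-D; print("yaw uy",np.degrees(np.arctan2(e[1],e[0])))
L=np.array(L); c=L.mean(0); d=np.linalg.svd(L[:,:2]-c[:2])[2][0]; print("links",c.round(1),np.degrees(np.arctan2(d[1],d[0])),np.diff(L,axis=0)[:,:2].round(1).tolist())
print("tool y",np.degrees(np.arctan2(M[1,1],M[0,1])))
E
```

```text
[474.2 106.2  75. ] [ 570.7 -140.7   75. ] 265.07031572877537
yaw uy 111.34997582174891
links [523.2 -18.3  77. ] -68.67853665998165 [[11.3, -29.6], [11.2, -29.2], [11.2, -29.2], [11.3, -28.3], [11.4, -28.4], [11.0, -28.5], [10.7, -27.7]]
tool y 110.30125387235256
```

```bash
cat >> h.py <<'E'
YAW=np.radians(111.3); UY=np.array([np.cos(YAW),np.sin(YAW),0]); UX=np.array([UY[1],-UY[0],0]); C0=np.array([522.5,-17.,0])
OFF=np.array([-2.7,0,59.7]) # roller origin in tool frame
RD=np.array([-UX,UY,[0,0,-1]]).T
def go(ux,uy,z,rd=RD):
    s,x,M=st(); T=C0+ux*UX+uy*UY+[0,0,z]-rd@OFF
    sh=M.T@(T-x)/120; w=R.from_matrix(M.T@rd).as_rotvec()/.5
    o=x+M@OFF-C0
    print("t",round(s["time_s"],2),"roller u:",[round(o@UX,1),round(o@UY,1),round(o[2],2)],"F",s["force"].round(1),"tq",s["wrist_torque"].round(2)); print("row",sh.round(3),w.round(3))
E
python3 -c "
from h import *
go(0,131,100)"
```

```text
t 5.55 roller u: [np.float64(90.0), np.float64(50.0), np.float64(123.03)] F [-0.5 -0.3 -2.6] tq [ 0.02 -0.02 -0.03]
row [0.766 0.661 0.203] [-0.005 -0.033 -0.035]
```

Emit:
drive_tool --series "0.4 0.33 0 -0.005 -0.033 -0.035 0;0.766 0.661 0 -0.005 -0.033 -0.035 0;0.766 0.661 0.1 -0.005 -0.033 -0.035 0;0.766 0.661 0.2 -0.005 -0.033 -0.035 0;0.766 0.661 0.2 -0.005 -0.033 -0.035 0;0.766 0.661 0.2 -0.005 -0.033 -0.035 0"

```text
time_s: 6.15
eef_pos: [473.0, 104.5, 160.2]
ee_rot: [0.0, -0.185, 0.983, 0.0]
force: [0.8, -0.3, -3.3]
grip_width: 0.269
```

```bash
python3 - <<'E'
from h import *
go(0,131,94)
s,x,M=st()
p=eyes.capture("wrist")
for c in blobs(p,(105,110,40),(125,255,255),None,12)[:4]: mr=cv2.minAreaRect(c); print("blue",np.round(mr[0],1),np.round(mr[1],1))
S=eyes.capture("scene"); u=proj(S,x-[0,0,60]).astype(int); a=S["frame"][u[1]-45:u[1]+55,u[0]-60:u[0]+40]
cv2.imwrite("pics/d1.png",np.hstack([cv2.resize(a,(384,384),interpolation=3),p["frame"][:,60:460]])[:,:,::-1])
E
```

```text
t 6.15 roller u: [np.float64(0.7), np.float64(131.2), np.float64(100.53)] F [ 0.8 -0.3 -3.3] tq [-0.04  0.   -0.  ]
row [ 0.006 -0.002  0.054] [0.    0.001 0.002]
blue [444.8 263.6] [110.1  92.5]
```

View pics/d1.png

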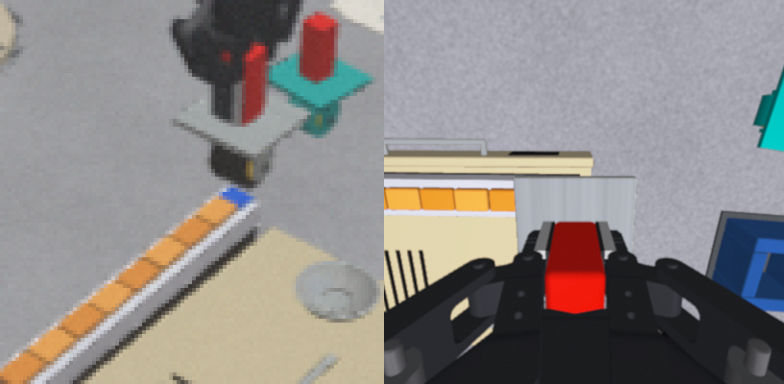

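The scene crop shows the wheel just above the blue cap (235,195). Now I'll feel downwards in small steps.

Emit:
drive_tool --series "0.006 0 0.03 0 0 0 0;0.006 0 0.05 0 0 0 0;0.006 0 0.07 0 0 0 0;0.006 0 0.075 0 0 0 0;0.006 0 0.075 0 0 0 0"

```text
time_s: 6.75
eef_pos: [472.5, 103.8, 151.3]
ee_rot: [0.0, -0.185, 0.983, 0.0]
force: [0.2, 0.4, -3.5]
grip_width: 0.269
```

Emit:
drive_tool --series "0 0 0.01 0 0 0 0;0 0 0.02 0 0 0 0;0 0 0.025 0 0 0 0;0 0 0.025 0 0 0 0"

```text
time_s: 7.15
eef_pos: [472.5, 103.8, 148.2]
ee_rot: [0.0, -0.185, 0.983, 0.0]
force: [-0.5, -0.6, -2.9]
grip_width: 0.266
```

Roller origin is now at ~88.5 with no contact yet.

Emit:
drive_tool --series "0 0 0.01 0 0 0 0;0 0 0.02 0 0 0 0;0 0 0.025 0 0 0 0;0 0 0.025 0 0 0 0"

```text
time_s: 7.55
eef_pos: [472.6, 103.8, 145.4]
ee_rot: [0.0, -0.185, 0.983, -0.0]
force: [-1.0, -0.1, 0.7]
grip_width: 0.27
```

Emit:
drive_tool --series "0 0 0.006 0 0 0 0;0 0 0.012 0 0 0 0;0 0 0.012 0 0 0 0"

```text
time_s: 7.85
eef_pos: [472.8, 103.7, 144.5]
ee_rot: [0.001, -0.185, 0.983, -0.0]
force: [-2.0, -1.4, 6.2]
grip_width: 0.272
```

```bash
python3 -c "
from h import *
go(0,120,83)"
```

```text
t 7.85 roller u: [np.float64(0.4), np.float64(130.5), np.float64(84.78)] F [-2.  -1.4  6.2] tq [-0.15  0.44 -0.02]
row [ 0.002 -0.088  0.015] [-0.001  0.003  0.   ]
```

Emit:
drive_tool --series "0.002 0 0.012 0 0 0 0;0.002 0 0.018 0 0 0 0;0.002 -0.03 0.018 0 0 0 0;0.002 -0.06 0.018 0 0 0 0;0.002 -0.088 0.018 0 0 0 0;0.002 -0.088 0.018 0 0 0 0"

```text
time_s: 8.45
eef_pos: [476.8, 93.8, 143.3]
ee_rot: [0.001, -0.185, 0.983, -0.0]
force: [-3.6, 0.0, 10.8]
grip_width: 0.276
```

```bash
python3 -c "
from h import *
go(0,105,83)"
```

```text
t 8.45 roller u: [np.float64(0.5), np.float64(119.8), np.float64(83.59)] F [-3.6  0.  10.8] tq [ 0.05  0.74 -0.02]
row [ 0.003 -0.123  0.005] [-0.002  0.005 -0.   ]
```

Emit:
drive_tool --series "0 -0.03 0.009 0 0 0 0;0 -0.06 0.011 0 0 0 0;0 -0.09 0.014 0 0 0 0;0 -0.123 0.017 0 0 0 0;0 -0.123 0.017 0 0 0 0"

```text
time_s: 8.95
eef_pos: [482.5, 79.3, 142.4]
ee_rot: [0.002, -0.185, 0.983, -0.001]
force: [-4.4, -2.9, 12.3]
grip_width: 0.271
```

```bash
python3 -c "
from h import *
go(0,90,83)"
```

```text
t 8.95 roller u: [np.float64(0.7), np.float64(104.1), np.float64(82.68)] F [-4.4 -2.9 12.3] tq [-0.52  0.98 -0.02]
row [ 0.004 -0.119 -0.002] [-0.004  0.007 -0.001]
```

Emit:
drive_tool --series "0.003 -0.03 0.011 -0.002 0.003 0 0;0.004 -0.06 0.012 -0.004 0.007 0 0;0.004 -0.09 0.014 -0.004 0.007 0 0;0.004 -0.12 0.015 -0.004 0.007 0 0;0.004 -0.15 0.016 -0.004 0.007 0 0;0.004 -0.18 0.018 -0.004 0.007 0 0;0.004 -0.21 0.019 -0.004 0.007 0 0;0.004 -0.24 0.02 -0.004 0.007 0 0;0.004 -0.24 0.02 -0.004 0.007 0 0"

```text
time_s: 9.85
eef_pos: [493.3, 51.7, 141.4]
ee_rot: [0.001, -0.185, 0.983, -0.001]
force: [-3.8, -2.2, 13.6]
grip_width: 0.272
```

```bash
python3 - <<'E'
from h import *
go(0,45,83)
s,x,M=st(); S=eyes.capture("scene"); u=proj(S,x-[0,0,60]).astype(int); a=S["frame"][u[1]-50:u[1]+70,u[0]-80:u[0]+70]
cv2.imwrite("pics/e1.png",cv2.resize(a,None,fx=5,fy=5,interpolation=3)[:,:,::-1])
E
```

```text
t 9.85 roller u: [np.float64(0.6), np.float64(74.4), np.float64(81.75)] F [-3.8 -2.2 13.6] tq [-0.43  0.74  0.02]
row [ 0.004 -0.246 -0.01 ] [-0.004  0.003 -0.001]
```

View pics/e1.png

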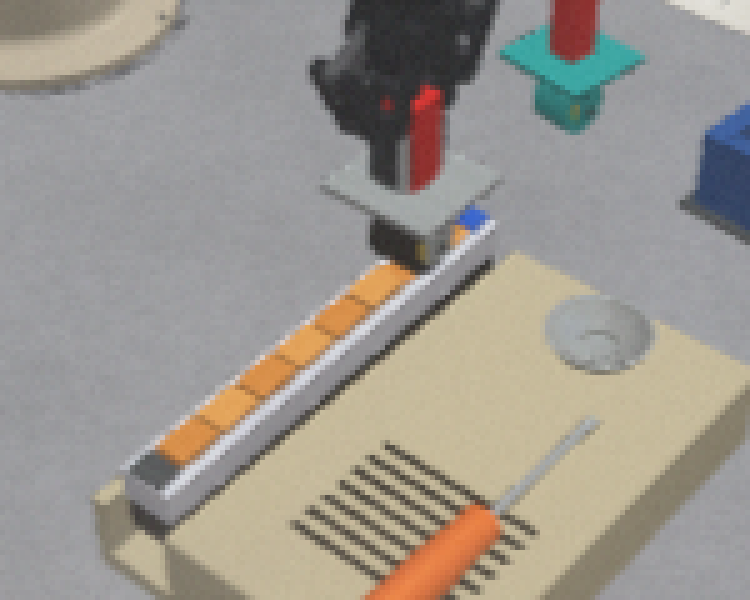

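Wheel on the rail, rolling straight at ~17 N. Continuing.

Emit:
drive_tool --series "0.004 -0.03 0.011 -0.004 0.003 0 0;0.004 -0.06 0.012 -0.004 0.003 0 0;0.004 -0.09 0.013 -0.004 0.003 0 0;0.004 -0.12 0.014 -0.004 0.003 0 0;0.004 -0.15 0.015 -0.004 0.003 0 0;0.004 -0.18 0.016 -0.004 0.003 0 0;0.004 -0.21 0.017 -0.004 0.003 0 0;0.004 -0.24 0.018 -0.004 0.003 0 0;0.004 -0.24 0.018 -0.004 0.003 0 0"

```text
time_s: 10.8
eef_pos: [504.1, 24.0, 140.8]
ee_rot: [0.001, -0.185, 0.983, -0.001]
force: [-2.6, -1.2, 12.1]
grip_width: 0.277
```

```bash
python3 -c "
from h import *
go(0,15,83)"
```

```text
t 10.8 roller u: [np.float64(0.6), np.float64(44.8), np.float64(81.08)] F [-2.6 -1.2 12.1] tq [-0.46  0.67  0.03]
row [ 0.004 -0.249 -0.016] [-0.004  0.004 -0.001]
```

Emit:
drive_tool --series "0.004 -0.03 0.011 -0.004 0.003 0 0;0.004 -0.06 0.013 -0.004 0.003 0 0;0.004 -0.09 0.014 -0.004 0.003 0 0;0.004 -0.12 0.015 -0.004 0.003 0 0;0.004 -0.15 0.016 -0.004 0.003 0 0;0.004 -0.18 0.018 -0.004 0.003 0 0;0.004 -0.21 0.019 -0.004 0.003 0 0;0.004 -0.245 0.02 -0.004 0.003 0 0;0.004 -0.245 0.02 -0.004 0.003 0 0"

```text
time_s: 11.7
eef_pos: [515.2, -4.4, 140.0]
ee_rot: [0.002, -0.184, 0.983, -0.001]
force: [-3.2, -2.4, 12.4]
grip_width: 0.273
```

```bash
python3 -c "
from h import *
go(0,-15,83)"
```

```text
t 11.7 roller u: [np.float64(0.6), np.float64(14.2), np.float64(80.26)] F [-3.2 -2.4 12.4] tq [-0.38  0.63 -0.04]
row [ 0.004 -0.245 -0.022] [-0.005  0.005 -0.001]
```

Emit:
drive_tool --series "0.004 -0.03 0.012 -0.004 0.004 0 0;0.004 -0.06 0.013 -0.004 0.004 0 0;0.004 -0.09 0.014 -0.004 0.004 0 0;0.004 -0.12 0.016 -0.004 0.004 0 0;0.004 -0.15 0.017 -0.004 0.004 0 0;0.004 -0.18 0.018 -0.004 0.004 0 0;0.004 -0.21 0.02 -0.004 0.004 0 0;0.004 -0.245 0.021 -0.004 0.004 0 0;0.004 -0.245 0.021 -0.004 0.004 0 0"

```text
time_s: 12.6
eef_pos: [526.4, -33.0, 139.1]
ee_rot: [0.002, -0.184, 0.983, -0.001]
force: [-3.3, -2.2, 12.7]
grip_width: 0.268
```

```bash
python3 -c "
from h import *
go(0,-45,83)"
```

```text
t 12.6 roller u: [np.float64(0.7), np.float64(-16.5), np.float64(79.41)] F [-3.3 -2.2 12.7] tq [-0.33  0.62 -0.01]
row [ 0.004 -0.239 -0.029] [-0.007  0.005 -0.002]
```

Steady at ~16 N. Continuing the same way.

Emit:
drive_tool --series "0.004 -0.03 0.012 -0.006 0.004 0 0;0.004 -0.06 0.013 -0.006 0.004 0 0;0.004 -0.09 0.014 -0.006 0.004 0 0;0.004 -0.12 0.016 -0.006 0.004 0 0;0.004 -0.15 0.017 -0.006 0.004 0 0;0.004 -0.18 0.018 -0.006 0.004 0 0;0.004 -0.21 0.02 -0.006 0.004 0 0;0.004 -0.24 0.021 -0.006 0.004 0 0;0.004 -0.24 0.021 -0.006 0.004 0 0"

```text
time_s: 13.5
eef_pos: [537.3, -61.0, 138.3]
ee_rot: [0.002, -0.184, 0.983, -0.001]
force: [-2.5, -1.5, 11.6]
grip_width: 0.269
```

```bash
python3 -c "
from h import *
go(0,-75,83)"
```

```text
t 13.5 roller u: [np.float64(0.7), np.float64(-46.5), np.float64(78.64)] F [-2.5 -1.5 11.6] tq [-0.39  0.54  0.05]
row [ 0.004 -0.239 -0.036] [-0.007  0.006 -0.002]
```

Emit:
drive_tool --series "0.004 -0.03 0.012 -0.006 0.004 0 0;0.004 -0.06 0.014 -0.006 0.004 0 0;0.004 -0.09 0.016 -0.006 0.004 0 0;0.004 -0.12 0.017 -0.006 0.004 0 0;0.004 -0.15 0.018 -0.006 0.004 0 0;0.004 -0.18 0.02 -0.006 0.004 0 0;0.004 -0.21 0.022 -0.006 0.004 0 0;0.004 -0.24 0.023 -0.006 0.004 0 0;0.004 -0.24 0.023 -0.006 0.004 0 0"

```text
time_s: 14.4
eef_pos: [548.2, -89.1, 137.4]
ee_rot: [0.002, -0.184, 0.983, -0.001]
force: [-2.4, -1.5, 12.5]
grip_width: 0.275
```

```bash
python3 -c "
from h import *
go(0,-105,83)"
```

```text
t 14.4 roller u: [np.float64(0.7), np.float64(-76.7), np.float64(77.69)] F [-2.4 -1.5 12.5] tq [-0.37  0.55 -0.02]
row [ 0.004 -0.238 -0.044] [-0.007  0.006 -0.003]
```

Emit:
drive_tool --series "0.004 -0.03 0.012 -0.006 0.004 0 0;0.004 -0.06 0.014 -0.006 0.004 0 0;0.004 -0.09 0.016 -0.006 0.004 0 0;0.004 -0.12 0.017 -0.006 0.004 0 0;0.004 -0.15 0.018 -0.006 0.004 0 0;0.004 -0.18 0.02 -0.006 0.004 0 0;0.004 -0.21 0.022 -0.006 0.004 0 0;0.004 -0.24 0.023 -0.006 0.004 0 0;0.004 -0.24 0.023 -0.006 0.004 0 0"

```text
time_s: 15.3
eef_pos: [559.2, -117.2, 136.6]
ee_rot: [0.002, -0.184, 0.983, -0.002]
force: [-2.8, -0.6, 13.1]
grip_width: 0.273
```

```bash
python3 -c "
from h import *
go(0,-126,83)"
```

```text
t 15.3 roller u: [np.float64(0.7), np.float64(-107.0), np.float64(76.87)] F [-2.8 -0.6 13.1] tq [-0.41  0.52  0.03]
row [ 0.003 -0.161 -0.051] [-0.008  0.006 -0.003]
```

Emit:
drive_tool --series "0.004 -0.03 0.012 -0.006 0.004 0 0;0.004 -0.06 0.014 -0.006 0.004 0 0;0.004 -0.09 0.015 -0.006 0.004 0 0;0.004 -0.12 0.016 -0.006 0.004 0 0;0.004 -0.155 0.018 -0.006 0.004 0 0;0.004 -0.155 0.018 -0.006 0.004 0 0;0.004 -0.155 0.018 -0.006 0.004 0 0"

```text
time_s: 16.0
eef_pos: [566.3, -135.7, 136.2]
ee_rot: [0.002, -0.184, 0.983, -0.002]
force: [-1.6, -0.8, 11.1]
grip_width: 0.269
```

```bash
python3 - <<'E'
from h import *
go(90,-75,125)
s,x,M=st(); S=eyes.capture("scene"); W=eyes.capture("wrist"); a=S["frame"][145:235,180:285]
cv2.imwrite("pics/f1.png",np.hstack([cv2.resize(a,(448,384),interpolation=3),W["frame"][:384,160:]])[:,:,::-1])
E
```

```text
t 16.0 roller u: [np.float64(0.6), np.float64(-126.7), np.float64(76.51)] F [-1.6 -0.8 11.1] tq [-0.35  0.47 -0.04]
row [-0.747  0.429 -0.404] [-0.008  0.007 -0.004]
```

View pics/f1.png

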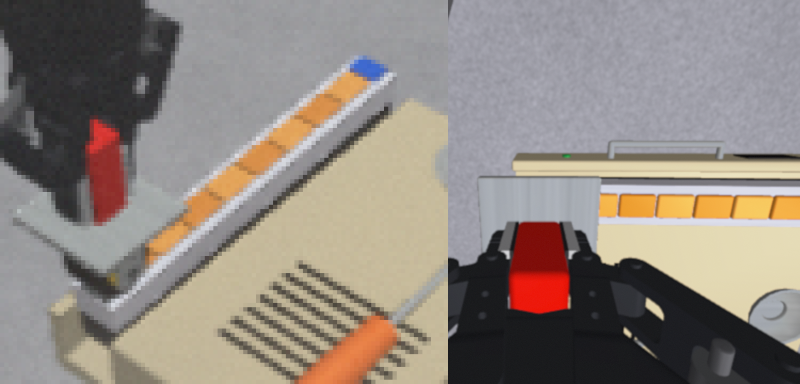

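The links are flush with the rail and the blue cap, and the wheel is on the dark cap. The force record is linear, so everything looks seated. Lifting off and returning.

Emit:
drive_tool --series "0 0 -0.15 -0.008 0.007 0 0;0 0 -0.42 -0.008 0.007 0 0;0 0 -0.45 -0.008 0.007 0 0;0 0 -0.45 -0.008 0.007 0 0"

```text
time_s: 16.5
eef_pos: [566.1, -135.4, 189.9]
ee_rot: [0.0, -0.184, 0.983, -0.0]
force: [0.2, 0.3, -2.6]
grip_width: 0.268
```

```bash
cat >> h.py <<'E'
def back(z,pos=(479.7,349.0)):
    s,x,M=st(); a=np.radians(107.66); y=np.array([np.cos(a),np.sin(a),0]); rd=np.array([[-y[1],y[0],0],y,[0,0,-1]]).T
    zg=np.array([-.005,-.0037,-1]); ax=np.cross([0,0,-1],zg); rd=R.from_rotvec(ax).as_matrix()@rd
    print("t",round(s["time_s"],2),x.round(1),s["force"].round(1),"row",(M.T@(np.array([*pos,z])-x)/120).round(3),(R.from_matrix(M.T@rd).as_rotvec()/.5).round(3))
E
python3 -c "
from h import *
back(187)"
```

```text
t 16.5 [ 566.1 -135.4  189.9] [ 0.2  0.3 -2.6] row [-0.789  4.024  0.022] [0.003 0.012 0.124]
```

Emit:
drive_tool --series "-0.09 0.4 0 0 0 0 0;-0.186 0.8 0 0 0 0 0;-0.186 0.95 0 0 0 0 0;-0.186 0.95 0 0 0 0 0"

```text
time_s: 16.9
eef_pos: [544.5, -18.8, 188.3]
ee_rot: [-0.001, -0.186, 0.983, 0.0]
force: [0.2, -0.1, -2.9]
grip_width: 0.272
```

Emit:
drive_tool --series "-0.09 0.4 0 0 0 0 0;-0.186 0.8 0 0 0 0 0;-0.186 0.95 0 0 0 0 0;-0.186 0.95 0 0 0 0 0"

```text
time_s: 17.3
eef_pos: [523.0, 96.7, 187.4]
ee_rot: [-0.002, -0.187, 0.982, 0.001]
force: [0.7, 0.2, -2.7]
grip_width: 0.268
```

Emit:
drive_tool --series "-0.09 0.4 0 0 0 0 0;-0.186 0.8 0 0 0 0 0;-0.186 0.95 0 0 0 0 0;-0.186 0.95 0 0 0 0 0"

```text
time_s: 17.7
eef_pos: [501.8, 211.5, 186.6]
ee_rot: [-0.003, -0.188, 0.982, 0.001]
force: [0.7, -1.4, -2.6]
grip_width: 0.271
```

```bash
python3 -c "
from h import *
back(187)"
```

```text
t 17.7 [501.8 211.5 186.6] [ 0.7 -1.4 -2.6] row [-0.251  1.133 -0.002] [0.008 0.002 0.138]
```

Emit:
drive_tool --series "-0.12 0.4 0 0.008 0.002 0.138 0;-0.22 0.8 0 0.008 0.002 0.138 0;-0.22 1 0 0.008 0.002 0.138 0;-0.22 1 0 0.008 0.002 0.138 0"

```text
time_s: 18.1
eef_pos: [482.2, 333.4, 185.8]
ee_rot: [-0.003, -0.154, 0.988, -0.002]
force: [-0.4, -1.4, -1.5]
grip_width: 0.269
```

```bash
python3 - <<'E'
from h import *
back(187)
W=eyes.capture("wrist"); 
c=blobs(W,(105,110,40),(125,255,255),None,20)[0]; print(cv2.boundingRect(c))
E
```

```text
t 18.1 [482.2 333.4 185.8] [-0.4 -1.4 -1.5] row [-0.02  0.13 -0.01] [-0.    -0.002  0.003]
(223, 141, 80, 35)
```

Emit:
drive_tool --series "-0.02 0.13 0 0 -0.002 0.003 0;-0.02 0.13 0.2 0 -0.002 0.003 0;-0.02 0.13 0.45 0 -0.002 0.003 0;-0.02 0.13 0.45 0 -0.002 0.003 0;-0.02 0.13 0.45 0 -0.002 0.003 0"

```text
time_s: 18.65
eef_pos: [480.9, 346.5, 132.3]
ee_rot: [-0.003, -0.152, 0.988, -0.002]
force: [-0.3, 1.2, -2.1]
grip_width: 0.273
```

```bash
python3 -c "
from h import *
back(67)"
```

```text
t 18.65 [480.9 346.5 132.3] [-0.3  1.2 -2.1] row [0.    0.024 0.545] [-0.002 -0.    -0.005]
```

Emit:
drive_tool --series "0 0.026 0 0 0 -0.005 0;0 0.026 0.1 0 0 -0.005 0;0 0.026 0.2 0 0 -0.005 0;0 0.026 0.3 0 0 -0.005 0;0 0.026 0.3 0 0 -0.005 0"

```text
time_s: 19.15
eef_pos: [478.8, 348.8, 94.0]
ee_rot: [-0.005, -0.153, 0.988, -0.002]
force: [0.3, 0.1, -2.5]
grip_width: 0.274
```

```bash
python3 -c "
from h import *
back(68.5)"
```

```text
t 19.15 [478.8 348.8  94. ] [ 0.3  0.1 -2.5] row [-0.01   0.     0.213] [-0.003 -0.008 -0.   ]
```

Emit:
drive_tool --series "-0.01 0 0.07 -0.003 -0.008 0 0;-0.01 0 0.14 -0.003 -0.008 0 0;-0.01 0 0.19 -0.003 -0.008 0 0;-0.01 0 0.21 -0.003 -0.008 0 0;-0.01 0 0.21 -0.003 -0.008 0 0"

```text
time_s: 19.65
eef_pos: [479.6, 349.0, 68.5]
ee_rot: [-0.003, -0.153, 0.988, -0.001]
force: [0.8, 0.6, -3.0]
grip_width: 0.273
```

```bash
python3 -c "
from h import *
back(68.5)"
```

```text
t 19.65 [479.6 349.   68.5] [ 0.8  0.6 -3. ] row [-0. -0. -0.] [-0.    -0.001 -0.   ]
```

Emit:
drive_tool --series "0 0 0.008 0 0 0 0;0 0 0.01 0 0 0 0;0 0 0.01 0 0 0 0"

```text
time_s: 19.95
eef_pos: [479.9, 349.1, 67.7]
ee_rot: [-0.003, -0.153, 0.988, -0.001]
force: [0.3, -0.1, -0.6]
grip_width: 0.272
```

Touching the rim. I'll release and lift.

Emit:
drive_tool --series "0 0 0 0 0 0 0.4;0 0 0 0 0 0 0.7;0 0 0 0 0 0 1;0 0 0 0 0 0 1;0 0 0 0 0 0 1;0 0 0 0 0 0 1;0 0 0 0 0 0 1"

```text
time_s: 20.65
eef_pos: [479.9, 349.1, 67.7]
ee_rot: [-0.003, -0.153, 0.988, -0.001]
force: [-0.1, 0.6, -0.4]
grip_width: 0.996
```

Emit:
drive_tool --series "0 0 -0.2 0 0 0 1;0 0 -0.5 0 0 0 1;0 0 -0.9 0 0 0 1;0 0 -1 0 0 0 1;0 0 -1 0 0 0 1"

```text
time_s: 21.15
eef_pos: [481.1, 349.8, 189.6]
ee_rot: [-0.001, -0.153, 0.988, -0.001]
force: [-0.5, -0.1, -0.3]
grip_width: 1.001
```

Emit:
drive_tool --series "0 0 -0.2 0 0 0 1;0 -0.3 -0.3 0 0 0 1;0 -0.7 -0.3 0 0 0 1;0 -1 -0.3 0 0 0 1;0 -1 -0.3 0 0 0 1;0 -1 -0.3 0 0 0 1"

```text
time_s: 21.75
eef_pos: [517.2, 235.1, 224.0]
ee_rot: [-0.002, -0.153, 0.988, -0.001]
force: [-0.4, 0.3, 0.1]
grip_width: 1.002
```

```bash
python3 - <<'E'
from h import *
s,x,M=st(); print(x,s["force"],s["grip_width"],s["time_s"])
S=eyes.capture("scene"); W=eyes.capture("wrist")
a=cv2.resize(S["frame"][100:280,180:380],(400,360),interpolation=3)
cv2.imwrite("pics/z1.png",np.hstack([a,cv2.resize(W["frame"][:300,112:],(400,360))])[:,:,::-1])
E
```

```text
[517.19998009 235.10632988 224.0121962 ] [-0.37484156  0.30195468  0.10035187] 1.0024945928312323 21.75
```

View pics/z1.png

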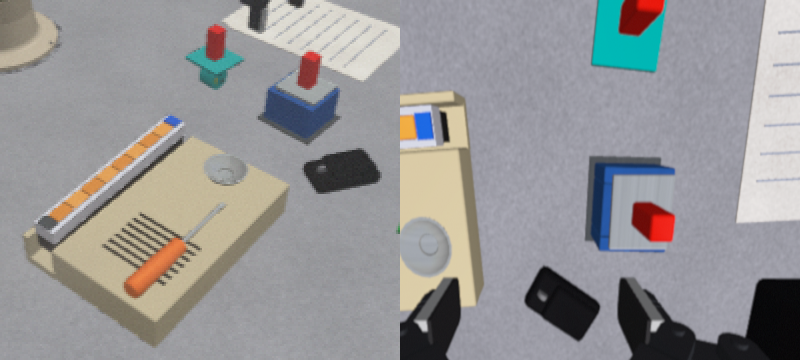

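The roller stands upright in the blue stand with its plate on the rim (310,75 left; 640,210 right). The strip is flush, and the dish, screwdriver and mouse look unmoved. Handing in.

```bash
python3 -c "
from h import *
print(ctrl.finish_job())"
```

```text
the job is handed in; nothing more can be done
None
```

I handed the job in at about 22 s. I rolled the strip down in one pass from the blue cap to the dark cap without lifting, then put the red-handled roller back in the blue stand.

- **Force:** the readings, taken at the end of each roughly 30 mm stretch, were about 14–17 N. I did not log the force between readings.
- **Rail:** it turned out about 7–8 mm higher than nominal and slopes up about 0.03 rad towards the blue end. The pressed heights fell on a straight line along the whole rail, which fits every link being on its stop. The links' travel itself could not be read.
- **Last checks:** the final pictures show the strip flush with the caps and the roller upright with its plate on the rim. The dish, screwdriver and mouse look unmoved; the mug and the tray of spare links were not in that final view, though the arm stayed clear of both. The gripper is open and clear of everything, and the force reading is about zero.
- **Disagreements:** the scene and top cameras differed from the wrist camera by 5–13 mm on positions, so I relied on the wrist view and on touch. A sideways force of up to about 5 N showed while rolling, with no visible effect.

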